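# Slip a mosaic plaque under the spring clip of a gluing jig

### The job

Clamp the mosaic plaque in the gluing jig: press the long tail of the spring clip down with one fingertip so that its nose lifts, and keep it held down while your other fingertip pushes the plaque along the channel, clear beneath the nose, until it lies against the end stop. Then let the clip come down on the plaque and move the hand clear. Only press and push: do not let the nose drag on the plaque on its way, do not pick the plaque up, and leave the jar, the glue bottle and the cabochon alone.

Things in the scene. Friction and masses are not known exactly. Their poses are not given: they have to be found in the camera images.
- jig: Plywood gluing jig fixed to the table, base 215 x 122 x 6 mm. Origin on the table under the base, z up, x along the channel in the pushing direction (roughly away from the robot), y to the left. In this frame (mm): the clip's axle runs along x at y -9, z 32, from x -109 to +53, in three brass brackets, 12 thick in y, up to z 39, at x -112, +18 and +56.
- home (a point): Point on the jig, axes as the jig's: where the centre of the plaque's underside is when home, at jig x +30, y +24, z 18 mm. The channel has its bed at this height and is centred on this point, 53 mm wide between rails 6 mm thick and 6 mm high. The end stop (12 mm high) has its face 30 mm ahead in x; the bed runs back 155 mm behind this point, where the channel is open.
- clip (a joint): The sprung steel clip, a see-saw on the axle. 0 = at rest: tail up, nose 3 mm above the bed, so the plaque cannot pass. 0.45 rad = tail fully down against its stop, nose 18 mm above the bed (6 mm clear of the plaque's top). 0.27 = nose resting on the plaque. At the tail's middle it takes about 3 N to start and 7 N to reach the stop; it springs back when let go.
- tail (a point): Middle of the top face of the clip's tail, a flat steel paddle 116 mm long (jig x -108 to +8) and 34 mm wide, along which a fingertip can slide while holding it down. At rest it slopes up outwards by 0.45 rad, this point at jig y -43, z 34 mm. Fully down it is level, y -23 to -57, this point at y -40, z 21 mm: 64 mm to the right of the channel's centre line and 3 mm above its bed.
- nose (a point): Underside of the clip's nose, a round steel bar 8 mm thick and 20 mm long that lies along the jig's x, from jig x +26 to +46 mm, above the middle of the channel. This point is in the middle of its length.
- plaque: Loose flat wooden plaque topped with small glass tiles, 60 mm long (its x, along the channel), 50 mm wide, 12 mm thick, about 60 g, lying on the channel's bed before the nose. Origin at the centre of its underside; the rear edge, the one to push, is 30 mm behind that along its -x.
- jar: Loose glass jar with brass lid, 56 mm across, 70 mm high, beyond the end stop and to the left. Origin at the centre of its underside. Leave alone.
- glue: Loose white glue bottle, 44 mm across, 120 mm high, to the right of the jig. Origin at the centre of its underside. Leave alone.
- cabochon: Loose white domed disc, 44 mm across, 10 mm high, to the left of the jig. Origin at the centre of its underside. Leave alone.

How it is judged:
By the outcome, as a careful person would: the job done as asked, in the order asked, and still so for the second after the job is handed in, with the robot touching nothing.
It also fails if it takes over 56 s, if anything falls off the work surface, if the arm or the gripper's body presses on something with over 40 N, if the wrist force passes 120 N, or if a joint passes its speed limit or range.

### The arm

A 6-joint arm with a two-finger parallel gripper is mounted at the origin on the work surface. World frame = base frame: x ahead of the robot, y to its left, z up, the work surface at z = 0. Lengths are in m, angles in rad, forces in N, time in s.
With the tool pointing down it reaches from about 0.25 to 0.725 m from the base axis. Payload 4 kg.
Tool frame: the origin (TCP) lies midway between the tips of the shut fingers; the grasp point (between the pads) lies 19 mm behind it; z points along the fingers, y is the direction in which the jaws open and shut (so a half turn about z gives the same grasp; the last joint's range is limited). The gripper opens to 85 mm and grips with 20 to 120 N. Pads are 22 mm wide; open, the fingers measure 114 mm over their backs; the gripper's body (76 mm by 85 mm) begins 54 mm behind the grasp point. The pads swing forward as they close: fully open they stand 13 mm farther back than shut.
Start: joints at [-1.103, 0.241, 0.005, 1.335, 0, 1.571], TCP at [0.225, -0.446, 0.21] pointing down, gripper open.
Joint ranges: [-2.72, 2.72], [-1.05, 1.87], [-1.09, 1.28], [-1.99, 2.15], [-1.42, 1.44], [-3.14, 3.14]. Speed limits (rad/s): [2.79, 2.79, 3.14, 3.14, 3.14, 3.14].

### API

Orientations are given as a unit quaternion [x, y, z, w].
In Python, from workcell import get_obs, camera, camera_model, job_done, masks_of gives the robot as it stands.
- The arm moves only by the tool jog_arm, never from a script. Its argument "deltas" is a list that holds one entry, the list of rows, each a list of 7 numbers: the shift along the tool's x, y, z in mm, then the turn, a rotation vector about the tool's x, y, z in degrees, then the finger opening in mm, from 0 to 85.4. A call has 1 to 5 rows; each row shifts and turns the pose as measured when the row begins, along the tool's axes as they then stand; what a row does not reach is not made up. A row lasts 1/10 s, in which the tool goes at most 50 mm and 8.59 degrees, less where a joint would pass 70% of its speed; a pose out of reach is approached as far as the arm can. A call with a gripper value outside its range is refused whole. The fingers move at their own pace and stop on an object; the grip force is fixed at half the most. Time passes only in rows, so rows that do not move let the fingers close. It gives the time, the measured TCP pose, the force and the opening at its end, in the units of the state.
- get_obs(): the state, without advancing time (a new reading comes with each control period).
- camera(name): name is "side" or "top"; returns the picture (420x560x3 uint8, red, green, blue); there is no depth.
- camera_model(name): a dict with "fovy" (degrees; the focal length in pixels is half the picture's height over the tangent of half this angle, whatever the lens; pixels are square), "cx", "cy" (the principal point, pixels), "pose" (4x4, takes a point from camera to world coordinates). Camera axes: x right, y down, z forward; pixel columns grow to the right and rows downward; lengths in m; the calibration is good to about 2 mm. A picture is of the moment at which its call begins. camera_model takes no time and is no camera call.
- job_done(): hands the job in, once; it reports no verdict.
Trained networks look in the newest picture that a camera, given by its name, has taken for a name from the list of things; names that differ only in an ending like _2 or _b are one class to them, and where a whole thing is asked for, a point or a joint stands for the part that bears it (a point fixed in the world has none). Each returns a list of dicts, best first, with "conf" (0 to 1); they miss things now and then, are a little off and sometimes report something else, mostly with a low value. They report only what shows in the picture. A call takes as long as a camera call.
- masks_of(target, camera): "pixels" (420x560 bool, what is visible of it) and "at" ([column, row] in pixels, amid what is visible of it).
The state is a dict: "clock": time; "joint_pos": joint angles; "joint_vel": joint speeds; "tau": joint torques, N m; "eef_pos": TCP position; "tool_rot": TCP orientation; "ft_force": force on the tool from outside, world axes, zero at the start; "ft_torque": the same for the moment, N m; "grip_width": finger opening in m.
Only numpy, scipy, OpenCV 4.12 (cv2) and the standard library are available. Lean on these libraries where they do the work, as an engineer would, in place of code of your own. Each camera call takes 0.05 s, during which the arm holds its last target. There are 200 camera calls.

## Working session

There is one attempt and no reset: what is moved stays moved. The work goes in short steps, Python scripts to look and compute and a tool call to move; the robot and the scene stay as the last step left them, time stands still between calls to the robot, and variables do not carry over. Pictures are saved under pics/ and viewed, about 8 in all and at most 12, crops included, and the job is handed in when it is done.

Besides the shell and the picture viewer there is one more tool, called after "Request:" as a command line: name --argument value ..., lists and objects as JSON in quotes. jog_arm: Moves the arm, as the interface text tells. Its arguments: {"type":"object","properties":{"deltas":{"type":"array"}},"required":["deltas"]}

```bash
ls; mkdir -p pics; python3 - <<'E'
from workcell import *
import cv2, numpy as np
print(get_obs())
for c in ("side","top"):
    im=camera(c); cv2.imwrite(f"pics/{c}0.png",im[:,:,::-1])
    m=camera_model(c); print(c,m)
    for n in ("jig","clip","plaque","jar","glue","cabochon"):
        for r in masks_of(n,c)[:2]:
            ys,xs=np.nonzero(r["pixels"]); print(n,round(r["conf"],2),r["at"],len(xs),xs.min(),xs.max(),ys.min(),ys.max())
E
```

```text
pics
{'clock': 0.0, 'joint_pos': array([-1.10299617e+00,  2.41395183e-01,  3.71393358e-03,  1.33521355e+00,
        2.99127339e-05,  1.57082376e+00]), 'joint_vel': array([-0.00051698,  0.00211104,  0.00069475,  0.0009521 ,  0.00062547,
        0.00127877]), 'tau': array([ 1.10890574e-04, -3.72323549e+01,  2.52405435e+01,  1.71218847e-02,
        1.34059865e-04,  4.64015685e-06]), 'eef_pos': array([ 0.22516052, -0.44566301,  0.20901798]), 'tool_rot': array([ 9.72772509e-01,  2.31759671e-01, -2.28650220e-04, -1.02413071e-03]), 'ft_force': array([-0.09508814,  0.13372971, -0.06116013]), 'ft_torque': array([-0.013239  , -0.01043189,  0.03244987]), 'grip_width': 0.08519570734837499}
side {'fovy': 45.903704024596735, 'cx': 274.66247813237936, 'cy': 204.03639840964033, 'pose': array([[-0.92938723, -0.24738009,  0.27393878,  0.3621218 ],
       [-0.36891159,  0.59846446, -0.71115717,  0.76849868],
       [ 0.0119835 , -0.76199959, -0.64746661,  0.7255507 ],
       [ 0.        ,  0.        ,  0.        ,  1.        ]])}
jig 0.79 [330.1, 187.9] 3328 286 381 163 212
clip 0.94 [344.5, 173.9] 101
[... 304 characters left out ...]
224, 'cy': 210.23553852038856, 'pose': array([[-1.18840244e-02, -9.82710852e-01,  1.84765127e-01,
         5.01301562e-01],
       [-9.99928509e-01,  1.19236100e-02, -8.96889729e-04,
         3.18872866e-02],
       [-1.32168404e-03, -1.84762577e-01, -9.82782297e-01,
         9.03918846e-01],
       [ 0.00000000e+00,  0.00000000e+00,  0.00000000e+00,
         1.00000000e+00]])}
jig 0.8 [357.2, 263.1] 6285 308 400 207 328
clip 0.93 [373.0, 271.0] 2039 331 400 227 309
clip 0.27 [357.6, 263.5] 6071 309 399 207 328
plaque 0.76 [345.9, 278.5] 880 329 363 260 296
jar 0.94 [269.5, 218.5] 736 257 285 202 233
glue 0.89 [437.2, 188.4] 809 418 454 176 206
cabochon 0.6 [277.3, 292.7] 377 269 290 278 299
```

```bash
python3 - <<'E'
import cv2, numpy as np
a=cv2.imread("pics/top0.png")[170:350,230:470]; b=cv2.imread("pics/side0.png")[90:270,230:410]
cv2.imwrite("pics/c_top.png",cv2.resize(a,None,fx=3.3,fy=3.3,interpolation=2)); cv2.imwrite("pics/c_side.png",cv2.resize(b,None,fx=3.3,fy=3.3,interpolation=2))
E
```

```text
(no output)
```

View pics/c_top.png

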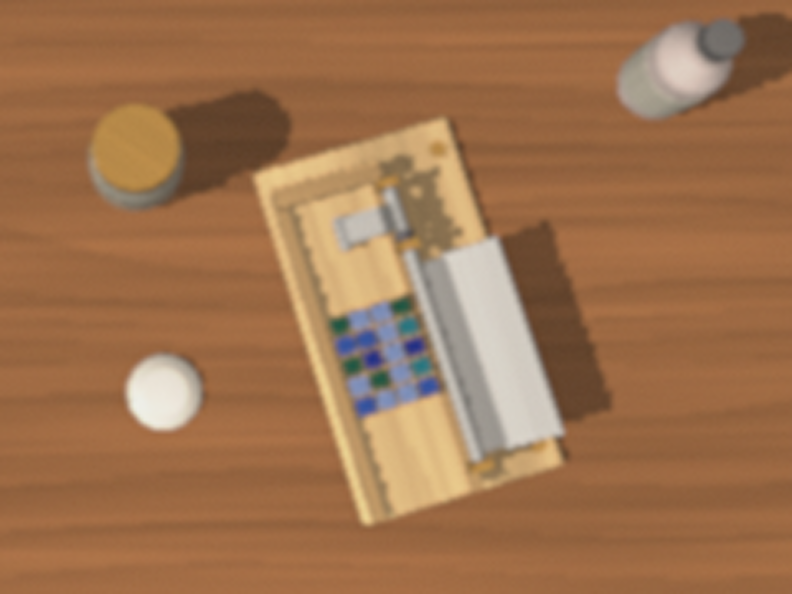

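View pics/c_side.png

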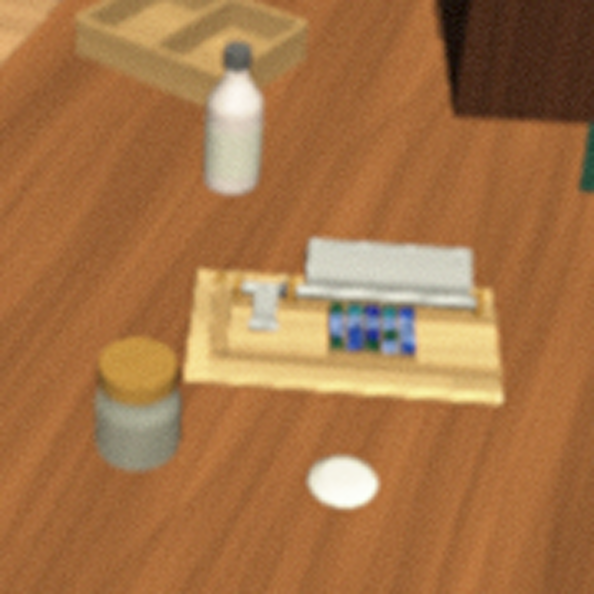

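The top crop shows the jig rotated about 17° in the image. Its corners are at crop (255,178), (447,118), (367,523) and (563,463). The tail is up at right, its outer corners at (497,237) and (563,435). The plaque's rear edge is near (365,415)–(440,392). The side crop shows the same tail corners at (310,238) and (471,248). Next I'll fit the jig pose.

```bash
cat > h.py <<'E'
from workcell import *
import numpy as np, cv2
from scipy.optimize import least_squares
from scipy.spatial.transform import Rotation as R
def proj(c,P):
    m=camera_model(c); f=210/np.tan(np.radians(m["fovy"]/2)); T=np.linalg.inv(m["pose"])
    q=np.atleast_2d(P)@T[:3,:3].T+T[:3,3]
    return np.c_[f*q[:,0]/q[:,2]+m["cx"],f*q[:,1]/q[:,2]+m["cy"]]
def ray(c,px,z):
    m=camera_model(c); f=210/np.tan(np.radians(m["fovy"]/2)); p=m["pose"]
    d=p[:3,:3]@[(px[0]-m["cx"])/f,(px[1]-m["cy"])/f,1]; return p[:3,3]+d*(z-p[2,3])/d[2]
def j2w(J,P): # mm jig -> m world
    P=np.atleast_2d(P)/1000.; c,s=np.cos(J[2]),np.sin(J[2])
    return np.c_[J[0]+c*P[:,0]-s*P[:,1],J[1]+s*P[:,0]+c*P[:,1],P[:,2]]
def w2j(J,p):
    d=np.asarray(p[:2])-J[:2]; c,s=np.cos(J[2]),np.sin(J[2]); return 1000*np.r_[c*d[0]+s*d[1],-s*d[0]+c*d[1],p[2]]
E
python3 - <<'E'
from h import *
X,Y=107.5,61
def T(u,v):return (u/3.3+230,v/3.3+170)
def S(u,v):return (u/3.3+230,v/3.3+90)
D=[("top",(X,Y,6),T(255,178)),("top",(X,-Y,6),T(447,118)),("top",(-X,Y,6),T(367,523)),("top",(-X,-Y,6),T(563,463)),
("top",(8,-58.3,41.4),T(497,237)),("top",(-108,-58.3,41.4),T(563,435)),
("side",(8,-58.3,41.4),S(310,238)),("side",(-108,-58.3,41.4),S(471,248)),
("side",(X,-Y,6),S(197,270)),("side",(X,Y,0),S(186,380)),("side",(-X,Y,0),S(502,402))]
def res(J): return np.concatenate([proj(c,j2w(J,p))[0]-px for c,p,px in D])
r=least_squares(res,[.43,-.13,-.2],loss="soft_l1"); J=r.x
print(J,np.degrees(J[2])); print(np.round(res(J).reshape(-1,2),1))
np.save("J.npy",J)
for c in("top","side"):
    camera(c); a=masks_of("plaque",c)[0]
    k=np.argwhere(a["pixels"])[:,::-1]
    g=np.array([w2j(J,ray(c,p,.030)) for p in k]); print("plaque",c,np.percentile(g,[1,50,99],axis=0).round(1)[:,:2].tolist())
for n,z in(("glue",.06),("jar",.035),("cabochon",.005)):
    camera("top"); w=ray("top",masks_of(n,"top")[0]["at"],z); print(n,w,w2j(J,w))
o=get_obs(); print(R.from_quat(o["tool_rot"]).as_matrix().round(3))
E
```

```text
[ 0.55955471 -0.12243873  0.29725908] 17.031690700520656
[[-2.1 -1.4]
 [-2.6 -1.5]
 [-0.4  0.1]
 [ 0.2 -1.6]
 [ 2.4  8.3]
 [ 4.2  8.1]
 [ 7.1  0.2]
 [ 7.7 -0. ]
 [-0.9 -0.5]
 [-0.9  0.5]
 [-0.4 -0.3]]
plaque top [[-50.0, -3.1], [-20.3, 23.3], [10.0, 49.2]]Traceback (most recent call last):
  File "<stdin>", line 16, in <module>
  File "h.py", line 10, in ray
    m=camera_model(c); f=210/np.tan(np.radians(m["fovy"]/2)); p=m["pose"]
ValueError: time passes only in moves, steps and waits
```

The base is not centred on the jig origin: the bed reaches back to x -125. I'll refit with the base offset left free.

```bash
python3 - <<'E'
from h import *
X,Y=107.5,61
def T(u,v):return (u/3.3+230,v/3.3+170)
def S(u,v):return (u/3.3+230,v/3.3+90)
D=[("top",(X,Y,6),T(255,178),1),("top",(X,-Y,6),T(447,118),1),("top",(-X,Y,6),T(367,523),1),("top",(-X,-Y,6),T(563,463),1),
("top",(8,-58.3,41.4),T(497,237),0),("top",(-108,-58.3,41.4),T(563,435),0),
("side",(8,-58.3,41.4),S(310,238),0),("side",(-108,-58.3,41.4),S(471,248),0),
("side",(X,-Y,6),S(197,270),1),("side",(X,Y,0),S(186,380),1),("side",(-X,Y,0),S(502,402),1)]
def res(J): return np.concatenate([proj(c,j2w(J,np.add(p,[J[3]*b,J[4]*b,0])))[0]-px for c,p,px,b in D])
r=least_squares(res,[.55,-.13,.3,-17,0],loss="soft_l1"); J=r.x
print(J,np.degrees(J[2])); print(np.round(res(J).reshape(-1,2),1))
np.save("J.npy",J[:3])
K={}
for c in("top","side"):
    camera(c)
    for n in("plaque","nose","glue","jar","cabochon"):
        m=masks_of(n,c)
        if m: K[c,n]=m[0]
for (c,n),a in K.items():
    if n=="plaque":
        g=np.array([w2j(J,ray(c,p,.030)) for p in np.argwhere(a["pixels"])[:,::-1]]); print("plaque",c,np.percentile(g,[1,50,99],axis=0).round(1)[:,:2].tolist())
    elif n!="nose": 
        w=ray(c,a["at"],{"glue":.06,"jar":.035,"cabochon":.005}[n]); print(c,n,w.round(3),w2j(J,w).round())
print("home/nose px",proj("top",j2w(J,[(36,24,25),(30,24,18)])),proj("side",j2w(J,[(36,24,25)])))
o=get_obs(); print(o["clock"],R.from_quat(o["tool_rot"]).as_matrix().round(3))
# plan: tool pose above start
for P in [(-90,-8,21),(-11,-8,21)]: print(P,j2w(J,P))
E
```

```text
[  0.57637047  -0.11752944   0.28092733 -19.90712293  -1.38040175] 16.095950185737752
[[-0.4 -1.2]
 [-0.6 -0.4]
 [-0.4  0.9]
 [ 0.6  0.2]
 [-0.5 -0.1]
 [ 0.2 -0.4]
 [ 0.1 -0.2]
 [ 0.6 -0. ]
 [ 0.6 -1.2]
 [-0.1 -0.4]
 [ 0.3 -0.1]]
top glue [ 0.697 -0.28   0.06 ] [  71. -190.   60.]
top jar [0.652 0.037 0.035] [115. 128.  35.]
top cabochon [0.509 0.023 0.005] [-26. 153.   5.]
plaque side [[-64.2, 3.1], [-35.0, 32.3], [-5.8, 60.4]]
side glue [ 0.688 -0.245  0.06 ] [  72. -153.   60.]
side jar [0.65  0.045 0.035] [116. 136.  35.]
side cabochon [0.516 0.032 0.005] [-17. 160.   5.]
home/nose px [[333.15615037 241.15242839]
 [333.6570982  244.51508486]] [[310.4056827  187.93649523]]
1.5 [[ 0.893  0.451  0.   ]
 [ 0.451 -0.893 -0.   ]
 [ 0.     0.    -1.   ]]
(-90, -8, 21) [[ 0.49211656 -0.15016803  0.021     ]]
(-11, -8, 21) [[ 0.56801966 -0.12826554  0.021     ]]
```

The fit is now within about 1 px and agrees with the nose. The plaque's rear edge is at jig x ≈ -66. I'll go above the start point, TCP at jig (-88, -8), with the jaws along jig y.

Request:
jog_arm --deltas '[[[0,0,0,0,0,5.4,50],[0,0,0,0,0,5.3,50],[42,-26,0,0,0,0,50],[42,-26,0,0,0,0,50],[42,-26,0,0,0,0,50]]]'

```text
clock: 2.0
eef_pos: [0.3251, -0.34, 0.2094]
tool_rot: [0.992, 0.129, -0.0, 0.001]
ft_force: [1.3, -0.9, 0.5]
grip_width: 0.05
```

Request:
jog_arm --deltas '[[[42,-26,0,0,0,0,50],[42,-26,0,0,0,0,50],[42,-26,0,0,0,0,50],[42,-26,0,0,0,0,50],[42,-26,0,0,0,0,50]]]'

```text
clock: 2.5
eef_pos: [0.4972, -0.1571, 0.2101]
tool_rot: [0.992, 0.128, 0.001, 0.003]
ft_force: [0.7, -1.3, 0.0]
grip_width: 0.0502
```

```bash
cat > s.py <<'E'
from h import *
J=np.load("J.npy"); o=get_obs(); e=o["eef_pos"]
M=R.from_quat(o["tool_rot"]).as_matrix()
print("t",round(o["clock"],2),"jig",w2j(J,e).round(1),"yawerr",round(np.degrees(np.arctan2(M[1,0],M[0,0])-J[2]),2),"tilt",M[2,:2].round(3),"w",round(o["grip_width"]*1000,1),"F",o["ft_force"].round(1))
E
python3 s.py
```

```text
t 2.5 jig [-87.  -16.1 210.1] yawerr -1.41 tilt [0.002 0.005] w 50.2 F [ 0.7 -1.3  0. ]
```

Request:
jog_arm --deltas '[[[-1,-8,30,0,0,-1.4,50],[0,0,40,0,0,0,50],[0,0,40,0,0,0,50],[0,0,25,0,0,0,50],[0,0,0,0,0,0,50]]]'

```text
clock: 3.0
eef_pos: [0.5032, -0.1432, 0.0726]
tool_rot: [0.989, 0.147, 0.006, 0.004]
ft_force: [-0.7, 1.3, -0.4]
grip_width: 0.0501
```

```bash
python3 s.py; python3 - <<'E'
from h import *
J=np.load("J.npy")
t=camera("top")[:,:,::-1].copy();s=camera("side")[:,:,::-1].copy()
a=cv2.resize(t[200:340,290:430],None,fx=4,fy=4,interpolation=2);b=cv2.resize(s[120:260,270:410],None,fx=4,fy=4,interpolation=2)
cv2.imwrite("pics/p2.png",np.hstack([cv2.resize(a,(400,400)),cv2.resize(b,(400,400))]))
E
```

```text
t 3.0 jig [-77.4  -4.4  72.6] yawerr 0.87 tilt [0.01  0.009] w 50.1 F [-0.7  1.3 -0.4]
```

View pics/p2.png

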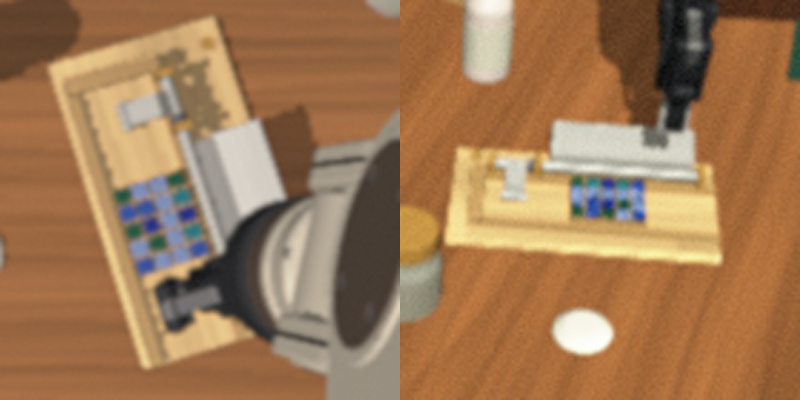

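Left (top): the plaque-side finger hangs over the channel behind the plaque. Right (side): the hand is behind the plaque, with the tail up. The hand drifted about 10 mm forward, so I'll correct that and the tilt.

Request:
jog_arm --deltas '[[[-10,4,0,0.5,-0.6,0.9,50],[0,0,0,0,0,0,50]]]'

```text
clock: 3.3
eef_pos: [0.4992, -0.1523, 0.0795]
tool_rot: [0.99, 0.139, 0.005, 0.002]
ft_force: [0.8, 0.4, 0.9]
grip_width: 0.05
```

```bash
python3 s.py
```

```text
t 3.3 jig [-83.8 -12.   79.5] yawerr -0.13 tilt [0.008 0.006] w 50.0 F [0.8 0.4 0.9]
```

Request:
jog_arm --deltas '[[[-4,-4,8,0.3,-0.5,0,50],[0,0,8,0,0,0,50],[0,0,6,0,0,0,50],[0,0,2,0,0,0,50],[0,0,0,0,0,0,50]]]'

```text
clock: 3.8
eef_pos: [0.496, -0.151, 0.0567]
tool_rot: [0.99, 0.138, 0.003, 0.002]
ft_force: [-0.4, -0.3, 0.1]
grip_width: 0.0499
```

```bash
python3 s.py
```

```text
t 3.8 jig [-86.5  -9.8  56.7] yawerr -0.25 tilt [0.005 0.004] w 49.9 F [-0.4 -0.3  0.1]
```

Request:
jog_arm --deltas '[[[-1,-2,6,0.2,-0.3,-0.2,50],[0,0,6,0,0,0,50],[0,0,4,0,0,0,50],[0,0,4,0,0,0,50],[0,0,0,0,0,0,50]]]'

```text
clock: 4.3
eef_pos: [0.4943, -0.1488, 0.0345]
tool_rot: [0.99, 0.14, -0.001, -0.0]
ft_force: [-0.2, -1.1, -0.1]
grip_width: 0.0499
```

```bash
python3 s.py
```

```text
t 4.3 jig [-87.5  -7.3  34.5] yawerr 0.0 tilt [-0.002 -0.001] w 49.9 F [-0.2 -1.1 -0.1]
```

Request:
jog_arm --deltas '[[[0,0,3,0,0,0,50],[0,0,3,0,0,0,50],[0,0,2,0,0,0,50],[0,0,2,0,0,0,50],[0,0,1,0,0,0,50]]]'

```text
clock: 4.8
eef_pos: [0.4947, -0.149, 0.0229]
tool_rot: [0.99, 0.14, -0.0, 0.0]
ft_force: [0.1, -0.0, 0.2]
grip_width: 0.0497
```

```bash
python3 s.py
```

```text
t 4.8 jig [-87.2  -7.6  22.9] yawerr -0.0 tilt [-0.001 -0.   ] w 49.7 F [ 0.1 -0.   0.2]
```

```bash
python3 - <<'E'
from h import *
t=camera("top")[:,:,::-1].copy();s=camera("side")[:,:,::-1].copy()
a=t[230:330,310:410];b=s[140:240,290:390]
cv2.imwrite("pics/p3.png",np.hstack([cv2.resize(a,(400,400),interpolation=2),cv2.resize(b,(400,400),interpolation=2)]))
E
```

```text
(no output)
```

View pics/p3.png

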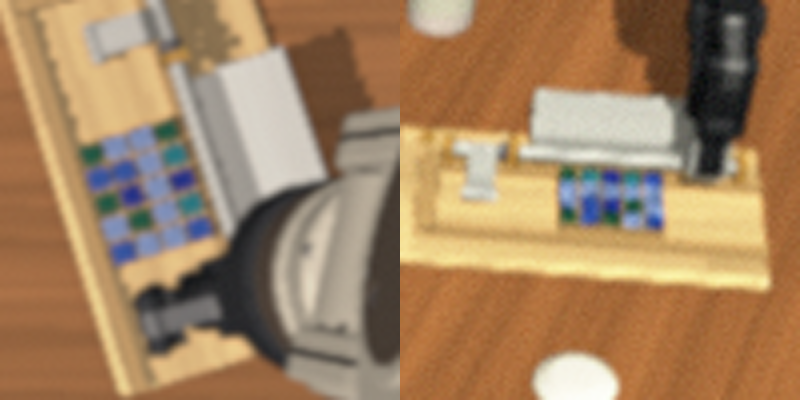

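```bash
python3 s.py; python3 - <<'E'
from h import *
J=np.load("J.npy")
for y in(24,30,36):
  for z in(21,27,33,39):
    print(y,z,proj("side",j2w(J,(-87,y,z)))[0].round(1),proj("top",j2w(J,(-87,y,z)))[0].round(1))
print("tail outer near, plaque rear, seen side", proj("side",j2w(J,[(-108,-58.3,41.4),(-66,24,30)])).round(1))
E
```

```text
t 4.9 jig [-87.2  -7.6  22.9] yawerr -0.0 tilt [-0.001 -0.   ] w 50.4 F [ 0.   0.5 -0.2]
24 21 [364.7 193.1] [353.1 303.3]
24 27 [365.1 191. ] [353.7 303.3]
24 33 [365.4 189. ] [354.2 303.4]
24 39 [365.8 186.9] [354.8 303.4]
30 21 [364.8 194.8] [350.1 304.2]
30 27 [365.2 192.7] [350.7 304.3]
30 33 [365.5 190.6] [351.2 304.3]
30 39 [365.9 188.5] [351.7 304.4]
36 21 [364.9 196.5] [347.1 305.1]
36 27 [365.3 194.4] [347.6 305.2]
36 33 [365.6 192.3] [348.1 305.3]
36 39 [366.  190.2] [348.7 305.3]
tail outer near, plaque rear, seen side [[373.4 165.1]
 [355.8 189.4]]
```

```bash
python3 - <<'E'
from h import *
J=np.load("J.npy")
def crop(c,x0,y0,n=60,k=6.6):
    im=camera(c)[:,:,::-1].copy()[y0:y0+n,x0:x0+n]; a=cv2.resize(im,(396,396),interpolation=2); b=a.copy()
    for P,col in (((-87,24,29),(0,0,255)),((-87,-40,29),(0,255,0)),((-87,-8,23),(255,0,0)),((-108,-58.3,41.4),(255,0,255)),((-108,-9,32),(0,255,255)),((-125,24,18),(255,255,0))):
        p=(proj(c,j2w(J,P))[0]+.5-[x0,y0])*k; cv2.drawMarker(b,tuple(int(v) for v in p),col,cv2.MARKER_CROSS,14,2)
    return np.hstack([a,b])
cv2.imwrite("pics/p4.png",crop("side",335,145))
E
```

```text
(no output)
```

View pics/p4.png

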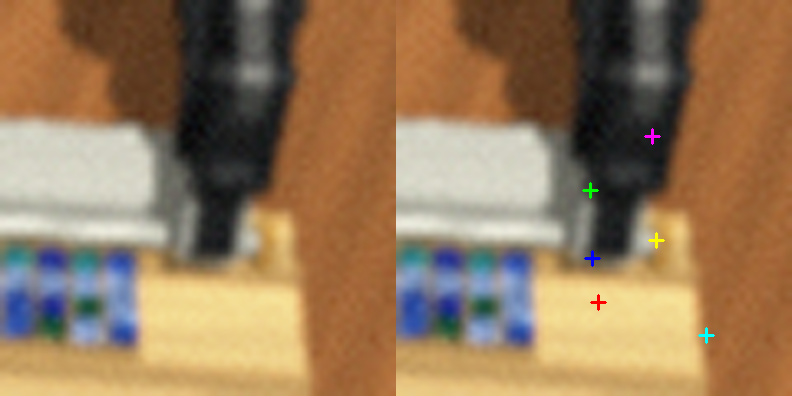

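The finger shows about 7 px higher than predicted and there is still no contact force. The tips must stand farther back than I assumed, so I'll keep descending slowly until I feel contact.

Request:
jog_arm --deltas '[[[0,0,2,0,0,0,50],[0,0,1,0,0,0,50],[0,0,1,0,0,0,50]]]'

```text
clock: 5.25
eef_pos: [0.4952, -0.1491, 0.0192]
tool_rot: [0.99, 0.14, 0.0, 0.0]
ft_force: [0.2, 0.7, -0.2]
grip_width: 0.0499
```

Request:
jog_arm --deltas '[[[0,0,2,0,0,0,50],[0,0,1,0,0,0,50],[0,0,0,0,0,0,50]]]'

```text
clock: 5.55
eef_pos: [0.4951, -0.1491, 0.0158]
tool_rot: [0.99, 0.14, -0.0, 0.0]
ft_force: [-0.5, 0.4, 0.1]
grip_width: 0.05
```

```bash
python3 s.py; python3 - <<'E'
from h import *
J=np.load("J.npy")
def crop(c,x0,y0,n=80,k=5):
    im=camera(c)[:,:,::-1].copy()[y0:y0+n,x0:x0+n]; a=cv2.resize(im,(400,400),interpolation=2)
    for P,col in (((-87,24,29),(0,0,255)),((-87,-40,29),(0,255,0)),((-108,-58.3,41.4),(255,0,255)),((-125,24,18),(255,255,0))):
        p=(proj(c,j2w(J,P))[0]+.5-[x0,y0])*k; cv2.drawMarker(a,tuple(int(v) for v in p),col,cv2.MARKER_CROSS,12,1)
    return a
cv2.imwrite("pics/p5.png",np.hstack([crop("top",320,250),crop("side",320,130)]))
E
```

```text
t 5.55 jig [-86.9  -7.8  15.8] yawerr 0.0 tilt [-0.  0.] w 50.0 F [-0.5  0.4  0.1]
```

View pics/p5.png

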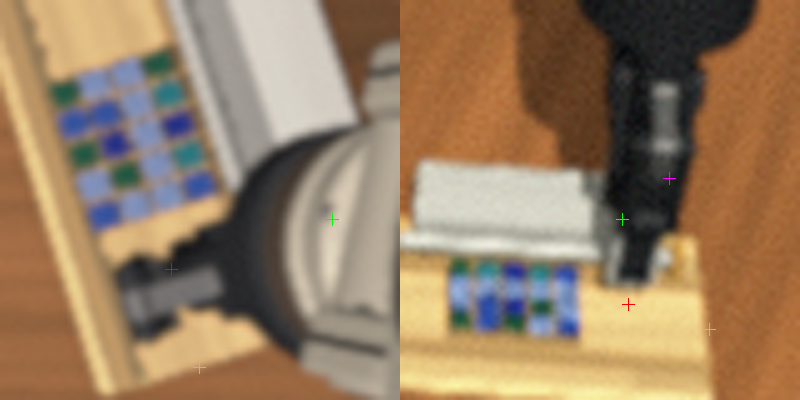

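Request:
jog_arm --deltas '[[[0,0,1,0,0,0,50],[0,0,1,0,0,0,50],[0,0,1,0,0,0,50]]]'

```text
clock: 5.95
eef_pos: [0.4954, -0.1492, 0.013]
tool_rot: [0.99, 0.14, 0.0, 0.0]
ft_force: [0.2, -1.5, 0.2]
grip_width: 0.0503
```

Request:
jog_arm --deltas '[[[0,0,1,0,0,0,50],[0,0,1,0,0,0,50],[0,0,1,0,0,0,50]]]'

```text
clock: 6.25
eef_pos: [0.4954, -0.1492, 0.0097]
tool_rot: [0.99, 0.14, 0.0, 0.0]
ft_force: [0.2, -0.1, -0.5]
grip_width: 0.0502
```

Request:
jog_arm --deltas '[[[0,0,1,0,0,0,50],[0,0,1,0,0,0,50],[0,0,1,0,0,0,50]]]'

```text
clock: 6.55
eef_pos: [0.4956, -0.1494, 0.0073]
tool_rot: [0.99, 0.14, 0.0, 0.001]
ft_force: [-1.2, -0.0, 3.9]
grip_width: 0.0502
```

Request:
jog_arm --deltas '[[[0,0,1,0,0,0,50],[0,0,1,0,0,0,50]]]'

```text
clock: 6.75
eef_pos: [0.4956, -0.1494, 0.0056]
tool_rot: [0.99, 0.14, 0.001, 0.001]
ft_force: [-1.1, 0.4, 3.9]
grip_width: 0.05
```

Contact came at TCP z ≈ 8 mm with about 3.9 N and no stiff rise, which fits the clip's preload. I'll press on towards the stop.

Request:
jog_arm --deltas '[[[0,0,2,0,0,0,50],[0,0,2,0,0,0,50],[0,0,1,0,0,0,50]]]'

```text
clock: 7.05
eef_pos: [0.4954, -0.1488, 0.0008]
tool_rot: [0.99, 0.14, 0.001, 0.0]
ft_force: [-2.9, 1.8, 6.1]
grip_width: 0.0496
```

```bash
python3 s.py; python3 -c "
from h import *
o=get_obs();J=np.load('J.npy');t=o['ft_torque'];print('torque jig x,y',np.cos(J[2])*t[0]+np.sin(J[2])*t[1],-np.sin(J[2])*t[0]+np.cos(J[2])*t[1],'F',o['ft_force'])"
```

```text
t 7.05 jig [-86.5  -7.6   0.8] yawerr 0.0 tilt [0.001 0.001] w 49.6 F [-2.9  1.8  6.1]
torque jig x,y 0.2152945023612367 0.3882975383770967 F [-2.88093867  1.78470267  6.1264494 ]
```

```bash
python3 - <<'E'
from h import *
a=camera("side")[:,:,::-1][140:230,280:400]; t=camera("top")[:,:,::-1][215:335,310:400]
cv2.imwrite("pics/p6.png",np.hstack([cv2.resize(a,(480,360),interpolation=2),cv2.resize(t,(270,360),interpolation=2)]))
E
python3 s.py
```

```text
t 7.15 jig [-86.5  -7.6   0.9] yawerr 0.01 tilt [0.001 0.001] w 49.9 F [-2.6  2.1  6.9]
```

View pics/p6.png

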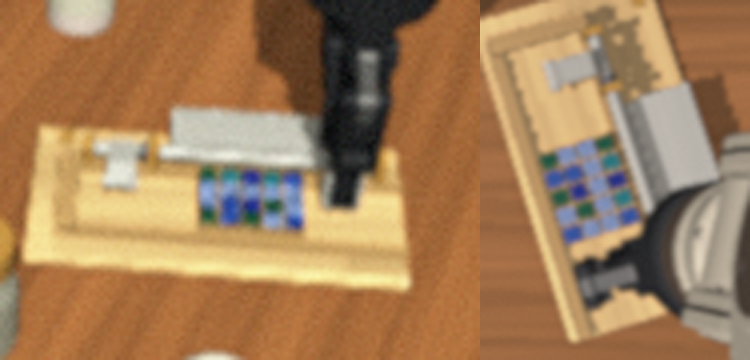

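The tail is going down and the nose is rising. The plaque finger is in the channel, about 13 mm behind the plaque at side crop (342,205). I'll press further.

Request:
jog_arm --deltas '[[[0,0,2,0,0,0,50],[0,0,2,0,0,0,50],[0,0,1,0,0,0,50]]]'

```text
clock: 7.45
eef_pos: [0.4951, -0.1476, -0.0032]
tool_rot: [0.99, 0.14, 0.001, -0.001]
ft_force: [-2.4, 1.0, 9.4]
grip_width: 0.0502
```

Request:
jog_arm --deltas '[[[0,0,1,0,0,0,50],[0,0,1,0,0,0,50]]]'

```text
clock: 7.65
eef_pos: [0.4951, -0.1474, -0.0038]
tool_rot: [0.99, 0.14, 0.001, -0.001]
ft_force: [-4.0, 1.1, 13.6]
grip_width: 0.0502
```

Request:
jog_arm --deltas '[[[0,0,1,0,0,0,50],[0,0,1,0,0,0,50]]]'

```text
clock: 7.85
eef_pos: [0.4951, -0.1474, -0.0038]
tool_rot: [0.99, 0.14, 0.001, -0.0]
ft_force: [-4.2, 2.2, 13.0]
grip_width: 0.0502
```

The tail is hard on its stop: TCP z stays at -3.8 mm while the force rises to 13 N. I'll slide forward with a 1 mm/row downward bias.

Request:
jog_arm --deltas '[[[3,0,1,0,0,0,50],[4,0,1,0,0,0,50],[4,0,1,0,0,0,50],[4,0,1,0,0,0,50],[4,0,1,0,0,0,50]]]'

```text
clock: 8.35
eef_pos: [0.4949, -0.1476, -0.0043]
tool_rot: [0.991, 0.135, -0.015, 0.005]
ft_force: [-12.8, -1.7, 20.2]
grip_width: 0.0504
```

```bash
python3 s.py
```

```text
t 8.35 jig [-86.6  -6.3  -4.3] yawerr -0.54 tilt [-0.032  0.006] w 50.4 F [-12.8  -1.7  20.2]
```

The tip is stuck by friction, 12.8 N lateral under 20 N of press. I'll ease the press, level the tool and use larger x steps.

Request:
jog_arm --deltas '[[[0,0,0,0,1.8,0.5,50],[0,0,0,0,0,0,50]]]'

```text
clock: 8.55
eef_pos: [0.4964, -0.1481, -0.0021]
tool_rot: [0.991, 0.131, 0.002, 0.004]
ft_force: [-4.1, -0.3, 8.0]
grip_width: 0.0499
```

```bash
python3 s.py
```

```text
t 8.55 jig [-85.3  -7.2  -2.1] yawerr -1.04 tilt [0.004 0.008] w 49.9 F [-4.1 -0.3  8. ]
```

Request:
jog_arm --deltas '[[[6,0,0.8,0,0,-1,50],[8,0,0.8,0,0.5,0,50],[8,0,0.8,0,0.5,0,50]]]'

```text
clock: 8.85
eef_pos: [0.5131, -0.1441, -0.0036]
tool_rot: [0.99, 0.138, 0.007, 0.004]
ft_force: [-5.9, -0.8, 8.8]
grip_width: 0.0502
```

```bash
python3 s.py
```

```text
t 8.85 jig [-68.2  -8.   -3.6] yawerr -0.2 tilt [0.013 0.01 ] w 50.2 F [-5.9 -0.8  8.8]
```

Request:
jog_arm --deltas '[[[6,0,0.8,0.3,-0.5,-0.2,50],[6,0,0.8,0.2,0,0,50],[5,0,0.8,0,0,0,50]]]'

```text
clock: 9.15
eef_pos: [0.5216, -0.1428, -0.004]
tool_rot: [0.99, 0.138, -0.006, 0.004]
ft_force: [-10.9, -2.0, 17.3]
grip_width: 0.0499
```

```bash
python3 s.py; python3 - <<'E'
from h import *
J=np.load("J.npy")
for c in("side","top"):
    im=camera(c)[:,:,::-1]
    a=masks_of("plaque",c)
    if a:
        g=np.array([w2j(J,ray(c,p,.030)) for p in np.argwhere(a[0]["pixels"])[:,::-1]]); print(c,a[0]["conf"],np.percentile(g,[1,50,99],axis=0).round(1)[:,:2].tolist())
    if c=="side": s=im[140:230,280:400]
    else: t=im[215:335,310:400]
cv2.imwrite("pics/p7.png",np.hstack([cv2.resize(s,(480,360),interpolation=2),cv2.resize(t,(270,360),interpolation=2)]))
E
python3 s.py
```

```text
t 9.15 jig [-59.7  -9.   -4. ] yawerr -0.29 tilt [-0.012  0.005] w 49.9 F [-10.9  -2.   17.3]
side 0.87 [[-46.4, 2.2], [-17.1, 31.2], [12.3, 59.3]]
top 0.77 [[-47.2, -2.6], [-17.1, 23.6], [11.3, 47.8]]
t 9.35 jig [-58.9  -9.1  -3.9] yawerr -0.26 tilt [-0.011  0.006] w 50.5 F [-8.3 -1.5 15.1]
```

View pics/p7.png

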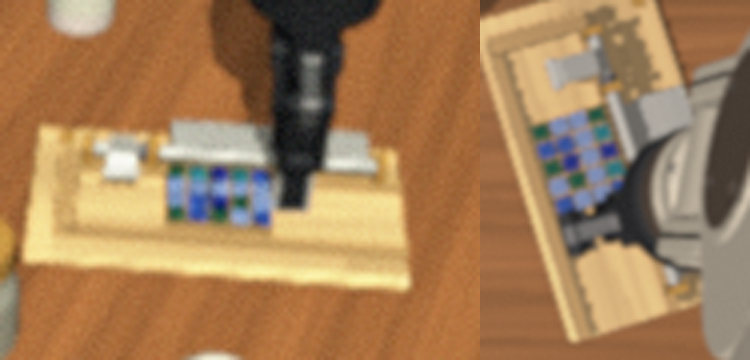

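Nose tip is up at side crop (122,165), where it was at 185 before. The plaque's rear edge is at x -47, touching the finger at (290,200). Continuing.

Request:
jog_arm --deltas '[[[5,-0.5,0.4,0,0.7,-0.2,50],[6,-0.5,0.6,0,0.3,0,50],[6,0,0.6,0,0.2,0,50]]]'

```text
clock: 9.65
eef_pos: [0.5317, -0.1406, -0.004]
tool_rot: [0.991, 0.137, -0.0, 0.005]
ft_force: [-8.5, -1.1, 13.1]
grip_width: 0.05
```

```bash
python3 s.py
```

```text
t 9.65 jig [-49.3  -9.8  -4. ] yawerr -0.34 tilt [-0.002  0.01 ] w 50.0 F [-8.5 -1.1 13.1]
```

Request:
jog_arm --deltas '[[[6,-1,0.6,0.2,0.3,-0.2,50],[6,-0.5,0.6,0.2,0.3,0,50],[6,-0.5,0.6,0,0.3,0,50]]]'

```text
clock: 9.95
eef_pos: [0.5422, -0.1379, -0.0039]
tool_rot: [0.991, 0.136, 0.001, 0.004]
ft_force: [-7.5, -2.5, 11.0]
grip_width: 0.0502
```

```bash
python3 s.py
```

```text
t 9.95 jig [-38.5 -10.1  -3.9] yawerr -0.43 tilt [0.001 0.009] w 50.2 F [-7.5 -2.5 11. ]
```

Request:
jog_arm --deltas '[[[6,-1.5,0.7,0.2,0.2,-0.4,50],[6,-1,0.7,0.2,0.2,0,50],[6,-1,0.7,0,0.2,0,50]]]'

```text
clock: 10.25
eef_pos: [0.553, -0.1345, -0.0038]
tool_rot: [0.991, 0.137, 0.0, 0.004]
ft_force: [-7.2, -1.5, 12.2]
grip_width: 0.0502
```

```bash
python3 s.py
```

```text
t 10.25 jig [-27.1  -9.8  -3.8] yawerr -0.33 tilt [-0.001  0.009] w 50.2 F [-7.2 -1.5 12.2]
```

Request:
jog_arm --deltas '[[[6,-1,0.7,0.2,0.2,-0.3,50],[6,-1,0.7,0,0.2,0,50]]]'

```text
clock: 10.45
eef_pos: [0.5604, -0.1324, -0.0038]
tool_rot: [0.99, 0.138, -0.0, 0.005]
ft_force: [-7.3, -2.8, 11.5]
grip_width: 0.05
```

Request:
jog_arm --deltas '[[[5,-0.5,0.7,0,0.2,0,50],[5,0,0.7,0,0.2,0,50]]]'

```text
clock: 10.65
eef_pos: [0.5661, -0.1314, -0.0039]
tool_rot: [0.991, 0.137, -0.001, 0.006]
ft_force: [-9.3, -0.7, 12.4]
grip_width: 0.0502
```

```bash
python3 s.py
```

```text
t 10.65 jig [-13.7 -10.5  -3.9] yawerr -0.4 tilt [-0.003  0.012] w 50.2 F [-9.3 -0.7 12.4]
```

Request:
jog_arm --deltas '[[[5,0,0.6,0.2,0.3,0,50],[5,0,0.6,0,0.3,0,50]]]'

```text
clock: 10.85
eef_pos: [0.5706, -0.1307, -0.0039]
tool_rot: [0.991, 0.135, -0.0, 0.005]
ft_force: [-13.8, -1.9, 18.7]
grip_width: 0.0498
```

Request:
jog_arm --deltas '[[[6,0,0.6,0,0.3,0,50],[6,0,0.6,0,0.3,0,50]]]'

```text
clock: 11.05
eef_pos: [0.5703, -0.1308, -0.0039]
tool_rot: [0.991, 0.134, -0.006, 0.007]
ft_force: [-16.8, -3.1, 20.5]
grip_width: 0.0502
```

```bash
python3 s.py; python3 - <<'E'
from h import *
J=np.load("J.npy")
for c in("side","top"):
    im=camera(c)[:,:,::-1]
    a=masks_of("plaque",c)
    if a:
        g=np.array([w2j(J,ray(c,p,.030)) for p in np.argwhere(a[0]["pixels"])[:,::-1]]); print(c,a[0]["conf"],np.percentile(g,[1,50,99],axis=0).round(1)[:,:2].tolist())
    if c=="side": s=im[140:230,280:400]
    else: t=im[215:335,310:400]
cv2.imwrite("pics/p8.png",np.hstack([cv2.resize(s,(480,360),interpolation=2),cv2.resize(t,(270,360),interpolation=2)]))
E
```

```text
t 11.05 jig [ -9.5 -11.1  -3.9] yawerr -0.69 tilt [-0.014  0.012] w 50.2 F [-16.8  -3.1  20.5]
side 0.88 [[3.1, 2.2], [29.6, 33.8], [61.4, 59.4]]
top 0.73 [[6.1, -1.4], [29.3, 27.9], [59.2, 46.2]]
```

View pics/p8.png

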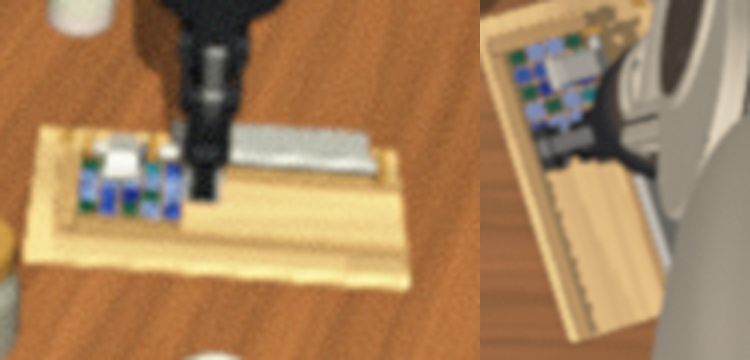

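The plaque lies under the raised nose with its front at x ≈ 60 in both views. I'll make one firm confirming push with less press.

Request:
jog_arm --deltas '[[[2,-1,0,0.3,0.8,-0.5,50],[6,0,0.4,0,0.3,0,50],[6,0,0.4,0,0.3,0,50]]]'

```text
clock: 11.55
eef_pos: [0.5706, -0.1308, -0.0038]
tool_rot: [0.991, 0.137, -0.006, 0.005]
ft_force: [-16.7, -4.6, 21.3]
grip_width: 0.0501
```

```bash
python3 s.py
```

```text
t 11.55 jig [ -9.2 -11.1  -3.8] yawerr -0.34 tilt [-0.013  0.009] w 50.1 F [-16.7  -4.6  21.3]
```

Against the stop. I'll back off slightly with the tail still held, then raise.

Request:
jog_arm --deltas '[[[-4,0,0.3,0,0.7,-0.3,50],[-6,0,0.6,0,0,0,50],[-6,0,0.6,0,0,0,50]]]'

```text
clock: 11.85
eef_pos: [0.5645, -0.135, -0.0004]
tool_rot: [0.99, 0.141, 0.01, 0.005]
ft_force: [2.7, 2.8, 6.1]
grip_width: 0.0497
```

```bash
python3 s.py
```

```text
t 11.85 jig [-16.3 -13.5  -0.4] yawerr 0.15 tilt [0.018 0.014] w 49.7 F [2.7 2.8 6.1]
```

Request:
jog_arm --deltas '[[[0,-1,-3,0.4,-0.5,0,50],[0,-1,-3,0.3,-0.4,0,50],[0,0,-3,0,0,0,50],[0,0,-4,0,0,0,50],[0,0,-5,0,0,0,50]]]'

```text
clock: 12.35
eef_pos: [0.563, -0.1329, 0.0166]
tool_rot: [0.99, 0.141, -0.001, -0.0]
ft_force: [-0.2, -0.3, 0.3]
grip_width: 0.0499
```

Request:
jog_arm --deltas '[[[0,0,-10,0,0,0,50],[0,0,-20,0,0,0,50],[0,0,-30,0,0,0,50],[0,0,-30,0,0,0,50],[0,0,-30,0,0,0,50]]]'

```text
clock: 12.85
eef_pos: [0.5586, -0.1317, 0.1371]
tool_rot: [0.99, 0.141, -0.007, -0.003]
ft_force: [1.3, 0.1, -1.2]
grip_width: 0.05
```

Request:
jog_arm --deltas '[[[-35,0,-10,0,0,0,50],[-40,10,0,0,0,0,50],[-40,20,0,0,0,0,50],[-30,20,0,0,0,0,50],[0,0,0,0,0,0,50]]]'

```text
clock: 13.35
eef_pos: [0.4353, -0.223, 0.1582]
tool_rot: [0.99, 0.143, 0.001, 0.001]
ft_force: [-0.6, -0.3, 0.3]
grip_width: 0.0498
```

```bash
python3 s.py; python3 - <<'E'
from h import *
J=np.load("J.npy")
for c in("side","top"):
    im=camera(c)[:,:,::-1]
    for n in("plaque","glue","jar","cabochon"):
        a=masks_of(n,c)
        if not a: continue
        if n=="plaque":
            g=np.array([w2j(J,ray(c,p,.030)) for p in np.argwhere(a[0]["pixels"])[:,::-1]]); print(c,np.percentile(g,[1,50,99],axis=0).round(1)[:,:2].tolist())
        else: print(c,n,a[0]["at"])
    if c=="side": s=im[140:230,280:400]
    else: t=im[215:335,310:400]
cv2.imwrite("pics/p9.png",np.hstack([cv2.resize(s,(480,360),interpolation=2),cv2.resize(t,(270,360),interpolation=2)]))
E
```

```text
t 13.35 jig [-164.8  -62.3  158.2] yawerr 0.4 tilt [0.002 0.003] w 49.8 F [-0.6 -0.3  0.3]
side [[3.1, 2.1], [27.2, 35.8], [61.1, 59.4]]
side glue [301.8, 127.3]
side jar [272.2, 211.2]
side cabochon [331.2, 236.6]
top [[2.3, -2.0], [26.3, 26.1], [60.2, 46.7]]
top glue [436.4, 190.1]
top jar [268.9, 216.8]
top cabochon [276.1, 286.8]
```

View pics/p9.png

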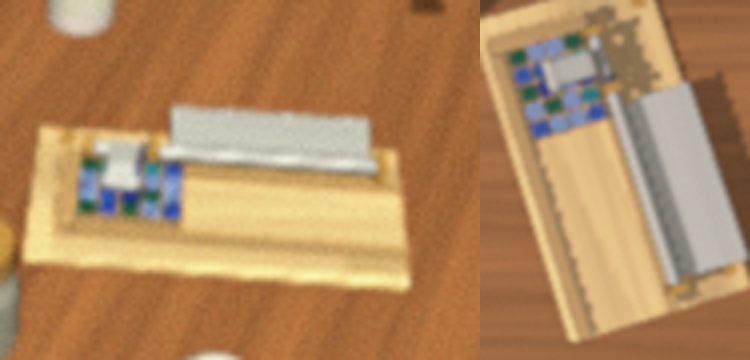

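The plaque lies against the stop with the nose resting on it, at side crop (122,180). The hand is clear.

```bash
python3 -c "
from workcell import *
print(job_done())"
```

```text
the job is handed in; nothing more can be done
None
```

The plaque is clamped in the jig and the job is handed in, finishing at about 13.4 s. One fingertip held the clip's tail down on its stop while the other pushed the plaque along the channel to the end stop. I then backed off about 7 mm, let the clip down onto the plaque, and moved the hand clear.

**Last checks:**
- **Plaque position:** both cameras put the plaque's front edge at jig x ≈ 60–61 mm; the stop face is at 60. A firm extra push moved the hand only about 0.3 mm.
- **Clip:** the last picture shows the nose resting on the tiles.
- **Hand:** the force on the tool is back to about zero.

**What did not go as expected:**
- **Fingertip height:** the fingertips stood about 25 mm higher than the TCP, against the 13 mm or less I expected. I found the tail by slow contact instead.
- **First push:** it stuck by friction, with about 13 N sideways under 20 N of press. I eased the press and took larger steps. During that easing the tail may have come off its stop briefly, well before the plaque reached the nose. It was pressed fully down again for the whole passage under the nose.
- **Back-off:** the tail began to rise during the back-off, once the plaque was already home.
- **Cabochon:** the top-view network placed it about 6 px from its first reading, but the side view moved only about 1 px. The hand never went near it, so I take this as detection jitter. Glue and jar readings moved by 3–4 px at most.

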